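# Square a mould half into the fence corner

### The job

Slide the oblong plaster mould half, the one with the little cat figure lying in it, along the bench and push it fully home into the inside corner of the wooden fence, so that one long side lies flush against the long board and one end flush against the short board. Push it, do not lift or tip it, and leave the square mould half where it stands.

Things in the scene. Friction and masses are not known exactly. Their poses are not given: they have to be found in the camera images.
- mould_cat: Oblong off-white plaster block 80 (x) by 120 (y) by 45 mm high, 0.6 kg, loose on the bench; a grey-brown fired-clay cat figure lies along y half sunk in its top (highest point 68 mm above the bench, within 35 mm of the middle line). Origin: centre of the underside, z up. At the start y is within 15 degrees of the fence's y, in either of two places side by side, 120 to 155 mm from the long board.
- fence: Fixed L of plain wood boards, 22 mm thick, 35 mm high. Origin: inside corner at bench level, z up. Long board: inside face is the plane x = 0, y from 0 to -440 mm, wood on the +x side (away from the robot). Short board: inside face is the plane y = 0, x from 0 to -150 mm, wood on the +y side (robot's left). The mould fully home has its centre at x = -40, y = -60 mm in this frame.
- mould_bowl: The other mould half, to be left alone: square off-white plaster block 85 by 85 by 45 mm high with a round bowl-shaped dome on top (to 64 mm above the bench), loose beside the oblong one, over 120 mm from the long board: the oblong mould, once against the long board, slides past it. Origin: centre of the underside, z up.
Mind the look-alikes: they are no part of the job. What is shaped like the mould_cat but pink or yellow is not meant.

How it is judged:
By the outcome, as a careful person would: the job done as asked, in the order asked, and still so for the second after the job is handed in, with the robot touching nothing.
It also fails if it takes over 58 s, if anything falls off the work surface, if the arm or the gripper's body presses on something with over 40 N, if the wrist force passes 120 N, or if a joint passes its speed limit or range.

### The arm

A 7-joint arm with a two-finger parallel gripper is mounted at the origin on the work surface. World frame = base frame: x ahead of the robot, y to its left, z up, the work surface at z = 0. Lengths are in m, angles in rad, forces in N, time in s.
With the tool pointing down it reaches from about 0.4 to 0.875 m from the base axis. Payload 19.3 kg.
Tool frame: the origin (TCP) lies on the centre line of the jaws, within the pads' length; the fingertips stand 8 mm ahead of it and the grasp point (between the pads) lies 11 mm behind it; z points along the fingers, y is the line along which they close (so a half turn about z gives the same grasp; the last joint's range is limited). The gripper opens to 85 mm and grips with 20 to 120 N. Pads are 22 mm wide; open, the fingers measure 114 mm over their backs; the gripper's body (76 mm by 85 mm) begins 54 mm behind the grasp point. The pads swing forward as they close: fully open they stand 13 mm farther back than shut.
Start: joints at [1.034, 0.521, -0.036, 1.599, 0.021, 1.021, -0.113], TCP at [0.281, -0.558, 0.239] pointing down, gripper open.
Joint ranges: [-2.91, 2.91], [-0.3, 2.13], [-1.5, 1.42], [0.17, 2.43], [-1.26, 4.41], [0.16, 1.93], [-2.52, 2.52]. Speed limits (rad/s): [1.89, 1.89, 2.39, 2.39, 3.01, 3.01, 3.01].

### API

Orientations are given as [roll, pitch, yaw] about the fixed x, y, z axes, in that order (R = Rz(yaw) Ry(pitch) Rx(roll)).
In Python, from workcell import status, grab_frame, camera_params, bot, search_frame, silhouettes gives the robot as it stands.
- The arm moves only by the shell command python3 -m creep 'ROWS' [FORCE]. ROWS is JSON, a list of rows, each a list of 5 numbers: the shift along the tool's x, y, z in units of 60 mm (1.0 is 60 mm), then the turn about the tool's z in units of 8 degrees (1.0 is 8 degrees), then the opening, from 0 (shut) to 1 (fully open). In form: [[x, y, z, twist, hand], ...]. A call has 1 to 5 rows; each row is the pose to reach, as a shift and turn from the pose commanded when the call began, along the tool's axes at that moment; what a row does not reach only later rows make up. A row lasts 1/8 s, in which the tool goes at most 62.5 mm and 10.7 degrees, less where a joint would pass 70% of its speed; a pose out of reach is approached as far as the arm can. A call with a gripper value outside its range is refused whole. The fingers move at their own pace and stop on an object; FORCE is the grip in N (left out, the last holds). Time passes only in rows, so rows that repeat a pose let the fingers close. It gives the time, the measured TCP pose, the force, the opening and the grip force at its end, in the units of the state.
- status.observe(): the state, without advancing time (a new reading comes with each control period).
- grab_frame(name): name is "side" or "top" or "wrist"; returns the picture (480x640x3 uint8, blue, green, red); there is no depth.
- camera_params(name): a dict with "K" (3x3 intrinsics, pixels), "rvec" (rotation vector, rad) and "tvec" (3), from world to camera coordinates, as OpenCV has them; the wrist camera has in their place "tool_from_camera" (4x4, takes a point from camera to tool coordinates, whose origin is the TCP and whose axes are the flange's). Camera axes: x right, y down, z forward; pixel columns grow to the right and rows downward; lengths in m; the calibration is good to about 2 mm. A picture is of the moment at which its call begins: read the wrist's pose just before it. camera_params takes no time and is no camera call.
- bot.job_done(): hands the job in; it is judged then, once.
Trained networks look in the newest picture that a camera, given by its name, has taken for a name from the list of things; names that differ only in an ending like _2 or _b are one class to them, and where a whole thing is asked for, a point or a joint stands for the part that bears it (a point fixed in the world has none). Each returns a list of dicts, best first, with "p" (0 to 1); they miss things now and then, are a little off and sometimes report something else, mostly with a low value. They report only what shows in the picture. A call takes as long as a camera call. They do not tell look-alikes from the thing itself.
- search_frame(camera, name): "extent" ([left, top, right, bottom] as shares, 0 to 1, of the picture: columns of its width, rows of its height, round what is visible of it).
- silhouettes(camera, name): "mask" (480x640 bool, what is visible of it) and "extent" ([left, top, right, bottom] as shares, 0 to 1, of the picture: columns of its width, rows of its height, round what is visible of it).
The state is a dict: "clock": time; "qpos": joint angles; "qd": joint speeds; "joint_efforts": joint torques, N m; "position": TCP position; "tool_rot": TCP orientation; "force": force on the tool from outside, world axes, zero at the start; "moment": the same for the moment, N m; "grip_width": finger opening in m; "finger_force": force on a finger pad.
Only numpy, scipy, OpenCV 4.12 (cv2) and the standard library are available. Lean on these libraries where they do the work, as an engineer would, in place of code of your own. Each camera call takes 0.05 s, during which the arm holds its last target. There are 200 camera calls.

## Working session

There is one attempt and no reset: what is moved stays moved. The work goes in short steps, Python scripts to look and compute and a shell command to move; the robot and the scene stay as the last step left them, time stands still between calls to the robot, and variables do not carry over. Pictures are saved under pics/ and viewed, at most 10 in all, crops included, and the job is handed in when it is done.

```bash
mkdir -p pics; ls; python3 - <<'E'
from workcell import *
import cv2,numpy as np
s=status.observe();print(s)
ims=[]
for c in("top","side"):
    im=grab_frame(c);cv2.imwrite(f"pics/{c}0.png",im)
    p=camera_params(c);R=cv2.Rodrigues(np.array(p["rvec"]))[0];print(c,(-R.T@np.array(p["tvec"]).ravel()).round(3),np.array(p["K"]).round(0).tolist())
    for n in("mould_cat","mould_bowl","fence"):
        for d in search_frame(c,n)[:4]:print(c,n,round(d["p"],2),(np.array(d["extent"])*[640,480,640,480]).round(0))
E
```

```text
pics
{'clock': 0.0, 'qpos': array([ 1.03379743,  0.5219947 , -0.03630796,  1.60000048,  0.02123805,
        1.02110479, -0.11278823]), 'qd': array([ 1.09506425e-03,  2.64591360e-05,  6.86862876e-05,  9.90080746e-04,
       -7.15652944e-05,  6.10323649e-04, -1.20388722e-03]), 'joint_efforts': array([-3.01493848e-03, -9.27135587e+01,  1.97840519e+00, -3.69940174e+01,
        1.76974945e-02,  8.25312920e-03, -4.16016746e-05]), 'position': array([ 0.28107023, -0.55786843,  0.23874069]), 'tool_rot': array([-3.14047755e+00,  1.22299166e-04,  4.66803666e-01]), 'force': array([ 0.05727334, -0.64102616, -0.62092631]), 'moment': array([ 0.0023863 , -0.00706419,  0.0024017 ]), 'finger_force': 0.0, 'grip_width': 0.08547123791345705}
top [ 0.337 -0.066  1.129] [[594.0, 0.0, 318.0], [0.0, 594.0, 236.0], [0.0, 0.0, 1.0]]
top mould_cat 0.92 [367. 204. 445. 259.]
top mould_cat 0.9 [470. 255. 552. 334.]
top mould_cat 0.88 [394. 308. 458. 382.]
top mould_cat 0.76 [123. 312. 196. 362.]
top mould_bowl 0.9 [279. 210. 331. 262.]
top fence 0.97 [215. 125. 457. 224.]
side [0.303 0.607 0.602] [[461.0, 0.0, 322.0], [0.0, 461.0, 247.0], [0.0, 0.0, 1.0]]
side mould_cat 0.95 [340. 292. 408. 373.]
side mould_cat 0.91 [313. 198. 357. 246.]
side mould_cat 0.89 [354. 382. 423. 480.]
side mould_cat 0.86 [393. 204. 462. 254.]
side mould_bowl 0.75 [281. 249. 340. 303.]
side fence 0.59 [167. 179. 271. 347.]
```

View pics/top0.png

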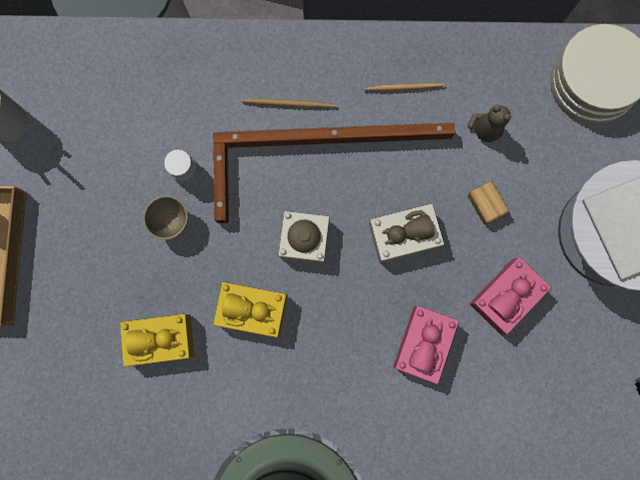

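View pics/side0.png

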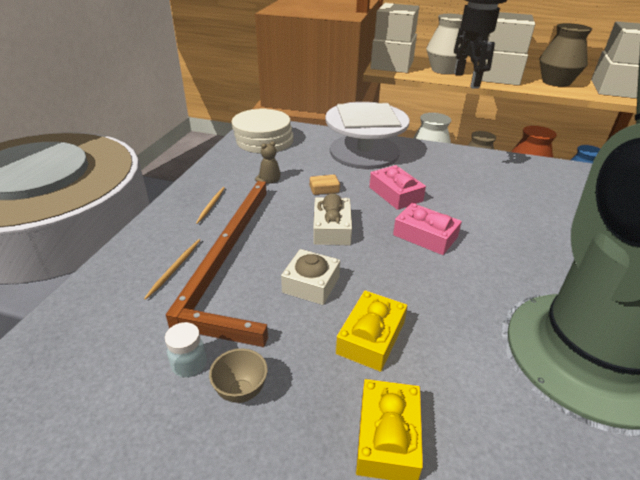

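The top view shows the off-white cat mould at about (406,232), with the bowl mould at (304,236) between it and the short board. The fence's inside corner is at about (227,145). Next I'll fit models to the masks to get poses.

```bash
cat > h.py <<'E'
from workcell import *
import cv2,numpy as np
from scipy.optimize import minimize
def box(x0,x1,y0,y1,h): return np.array([[x,y,z] for x in(x0,x1) for y in(y0,y1) for z in(0,h)],float)
M={"mould_cat":[box(-.04,.04,-.06,.06,.045)],"mould_bowl":[box(-.0425,.0425,-.0425,.0425,.045)],
"fence":[box(0,.022,-.44,.022,.035),box(-.15,0,0,.022,.035)]}
def tf(P,q):
    c,s=np.cos(q[2]),np.sin(q[2]);return P@np.array([[c,s,0],[-s,c,0],[0,0,1]])+[q[0],q[1],0]
def cam(c):
    if c!="wrist":
        p=camera_params(c);return np.array(p["K"]),np.array(p["rvec"],float),np.array(p["tvec"],float)
def render(n,q,C):
    m=np.zeros((1920,2560),np.uint8)
    for b in M[n]:
        u=cv2.projectPoints(tf(b,q),C[1],C[2],C[0],None)[0][:,0]
        cv2.fillConvexPoly(m,np.round(cv2.convexHull(u.astype(np.float32))*4+1.5).astype(int),255)
    return cv2.resize(m,(640,480),interpolation=cv2.INTER_AREA)/255.
def fit(n,q0,masks):
    def f(q):
        t=0
        for C,m in masks:
            r=render(n,q,C);t+=np.abs(r-m).sum()/m.sum()
        return t
    q0=np.array(q0,float);S=np.vstack([q0,q0+[.01,0,0],q0+[0,.01,0],q0+[0,0,.08]])
    r=minimize(f,q0,method="Nelder-Mead",options=dict(initial_simplex=S,maxiter=150,xatol=2e-4,fatol=1e-4))
    return r.x,r.fun
def unproj(c,u,z):
    K,r,t=cam(c);R=cv2.Rodrigues(r)[0];o=-R.T@t.ravel();d=R.T@np.linalg.inv(K)@[u[0],u[1],1];return o+d*(z-o[2])/d[2]
def nearest(c,n,q):
    K,r,t=cam(c);u=cv2.projectPoints(np.array([[q[0],q[1],.03]]),r,t,K)[0][0,0]
    L=silhouettes(c,n);L=[d for d in L if d["p"]>.3]
    if not L: return None
    dd=[np.hypot(*(np.array([(d["extent"][0]+d["extent"][2])*320,(d["extent"][1]+d["extent"][3])*240])-u)) for d in L]
    i=int(np.argmin(dd));return (cam(c),L[i]["mask"].astype(float)) if dd[i]<60 else None
E
python3 - <<'E'
from h import *
g0={"mould_cat":unproj("top",(406,232),.045),"mould_bowl":unproj("top",(304,237),.045),"fence":unproj("top",(228,145),.035)}
for c in("top","side"):grab_frame(c)
for n,g in g0.items():
    q=[g[0],g[1],0.]
    if n=="fence": ms=[(cam(c),silhouettes(c,n)[0]["mask"].astype(float)) for c in("top","side")]
    else: ms=[nearest(c,n,q) for c in("top","side")]
    q1,_=fit(n,q,[ms[0]]);
    print(n,np.round(q,3),"top",q1.round(4),_.round(3))
    if ms[1]: print(" both",*[np.round(v,4) for v in fit(n,q1,ms)])
E
```

```text
Traceback (most recent call last):
  File "h.py", line 30, in nearest
    K,r,t=cam(c);u=cv2.projectPoints(np.array([[q[0],q[1],.03]]),r,t,K)[0][0,0]
                   ~~~~~~~~~~~~~~~~~^^^^^^^^^^^^^^^^^^^^^^^^^^^^^^^^^^^
cv2.error: OpenCV(4.12.0) :-1: error: (-5:Bad argument) in function 'projectPoints'
> Overload resolution failed:
>  - projectPoints() missing required argument 'distCoeffs' (pos 5)
>  - projectPoints() missing required argument 'distCoeffs' (pos 5)
```

```bash
sed -i 's/\.03\]\]),r,t,K)/.03]]),r,t,K,None)/' h.py
python3 - <<'E'
from h import *
g0={"mould_cat":unproj("top",(406,232),.045),"mould_bowl":unproj("top",(304,237),.045),"fence":unproj("top",(228,145),.035)}
for c in("top","side"):grab_frame(c)
for n,g in g0.items():
    q=[g[0],g[1],0.]
    if n=="fence": ms=[(cam(c),silhouettes(c,n)[0]["mask"].astype(float)) for c in("top","side")]
    else: ms=[nearest(c,n,q) for c in("top","side")]
    q1,_=fit(n,q,[ms[0]]);
    print(n,np.round(q,3),"top",q1.round(4),np.round(_,3))
    if ms[1]: print(" both",*[np.round(v,4) for v in fit(n,q1,ms)])
E
```

```text
mould_cat [ 0.507 -0.205  0.   ] top [ 0.5088 -0.2067  0.285 ] 0.022
 both [ 0.5085 -0.2072  0.2833] 0.0923
mould_bowl [ 0.494 -0.018  0.   ] top [ 0.4971 -0.0169 -0.0979] 0.039
 both [ 0.4962 -0.0168 -0.0847] 0.0868
fence [0.669 0.133 0.   ] top [0.675  0.1395 0.0628] 0.05
 both [0.6754 0.1392 0.0603] 0.1442
```

```bash
cat > go.py <<'E'
import sys,numpy as np
from workcell import status
from scipy.spatial.transform import Rotation as Ro
F=np.array([.6754,.1392]);th=.061
ex=np.array([np.cos(th),np.sin(th)]);ey=np.array([-ex[1],ex[0]])
# args: fence x,y (mm), z (mm), yaw rel fence (deg)
s=status.observe();R=Ro.from_euler("xyz",s["tool_rot"]).as_matrix();p=s["position"];yaw=np.arctan2(R[1,0],R[0,0])
d=p[:2]-F
print("t%.2f fence pos"%s["clock"],(d@ex*1e3).round(1),(d@ey*1e3).round(1),"z",(p[2]*1e3).round(1),"yawrel",np.degrees(yaw-th).round(2),"F fence",np.dot(s["force"][:2],ex).round(1),np.dot(s["force"][:2],ey).round(1),"w",s["grip_width"].round(4),"q",s["qpos"].round(2))
a=[float(v) for v in sys.argv[1:]]
for i in range(0,len(a),4):
    g=a[i:i+4];w=F+ex*g[0]/1e3+ey*g[1]/1e3
    print("->",(R.T@(np.r_[w,g[2]/1e3]-p)/.06).round(3),"twist",(-(g[3]-np.degrees(yaw-th)+180)%360-180 if 0 else -((g[3]-np.degrees(yaw-th)+180)%360-180))/8)
E
python3 - <<'E'
import numpy as np
F=np.array([.6754,.1392]);th=.061
ex=np.array([np.cos(th),np.sin(th)]);ey=np.array([-ex[1],ex[0]])
for p in([.5085,-.2072],[.440,-.227],[.4965,-.0168]):print((p-F)@ex,(p-F)@ey)
E
python3 go.py -250 -353 120 12.7
```

```text
-0.18770687689246274 -0.3355811352970811
-0.2572865232579453 -0.3511683997028188
-0.18807735933828387 -0.1448037185445804Traceback (most recent call last):
  File "go.py", line 9, in <module>
    print("t%.2f fence pos"%s["clock"],(d@ex*1e3).round(1),(d@ey*1e3).round(1),"z",(p[2]*1e3).round(1),"yawrel",np.degrees(yaw-th).round(2),"F fence",np.dot(s["force"][:2],ex).round(1),np.dot(s["force"][:2],ey).round(1),"w",s["grip_width"].round(4),"q",s["qpos"].round(2))
                                                                                                                                                                                                                                ^^^^^^^^^^^^^^^^^^^^^
AttributeError: 'float' object has no attribute 'round'
```

```bash
sed -i 's/s\["grip_width"\].round(4)/round(s["grip_width"],4)/' go.py; python3 go.py -259 -352 120 12.7
```

```text
t0.90 fence pos -435.9 -672.0 z 239.3 yawrel 23.25 F fence -0.3 -0.3 w 0.0857 q [ 1.03  0.52 -0.04  1.6   0.02  1.02 -0.11]
-> [ 4.815 -3.736  1.989] twist 1.318290161717833
```

```bash
python3 -m creep '[[0.96,-0.75,0.2,0.26,1],[1.93,-1.5,0.5,0.52,1],[2.9,-2.25,0.9,0.8,1],[3.85,-3.0,1.4,1.05,1],[4.82,-3.74,1.99,1.32,1]]'; python3 go.py -259 -352 120 12.7 -259 -352 17 12.7; python3 - <<'E'
from h import *
cv2.imwrite("pics/t1.png",grab_frame("top"))
E
```

```text
clock: 1.52
position: [0.41, -0.2873, 0.1495]
tool_rot: [3.141, -0.001, 0.281]
force: [0.5, -1.5, -0.7]
grip_width: 0.0853
finger_force: 0.0
t1.52 fence pos -290.9 -409.6 z 149.5 yawrel 12.61 F fence 0.4 -1.5 w 0.0853 q [ 0.53  0.45 -0.05  2.01  0.04  0.68 -0.83]
-> [ 0.728 -0.82   0.492] twist -0.011034478055027108
-> [ 0.727 -0.822  2.209] twist -0.011034478055027108
```

View pics/t1.png

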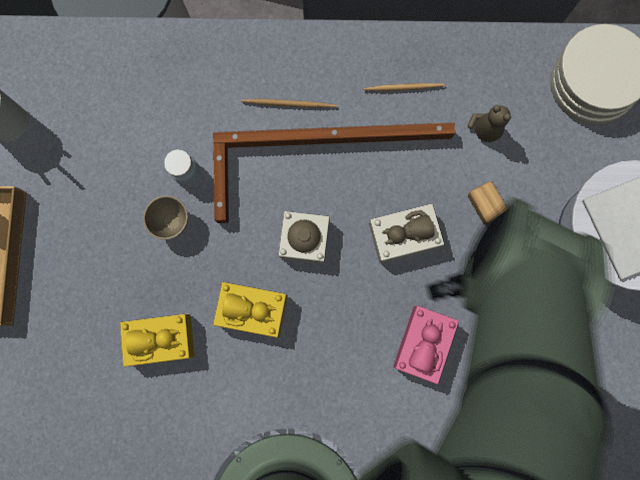

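The fingers are at about (445,290), between the pink mould and the cat mould. The scene is undisturbed.

```bash
python3 go.py -259 -352 120 12.7 -259 -352 17 12.7
```

```text
t1.57 fence pos -288.0 -401.9 z 146.6 yawrel 12.92 F fence 7.4 11.3 w 0.0851 q [ 0.52  0.46 -0.06  2.01  0.04  0.68 -0.84]
-> [ 0.658 -0.701  0.447] twist 0.02737342813736987
-> [ 0.657 -0.694  2.164] twist 0.02737342813736987
```

```bash
python3 -m creep '[[0.33,-0.35,0.1,0.03,1],[0.66,-0.7,0.4,0.03,1],[0.66,-0.7,0.4,0.03,1]]' >/dev/null; python3 go.py -259 -352 17 12.7 -235 -346 17 12.7
```

```text
t1.95 fence pos -261.8 -359.6 z 124.9 yawrel 12.64 F fence 0.3 0.1 w 0.0853 q [ 0.42  0.49 -0.06  2.03  0.04  0.62 -0.95]
-> [ 0.075 -0.11   1.799] twist -0.0076119476366685035
-> [ 0.487 -0.12   1.798] twist -0.0076119476366685035
```

```bash
python3 -m creep '[[0.08,-0.13,0.6,0,1],[0.08,-0.13,1.2,0,1],[0.08,-0.13,1.6,0,1],[0.08,-0.13,1.8,0,1],[0.08,-0.13,1.8,0,1]]'; python3 - <<'E'
from h import *
cv2.imwrite("pics/w2.png",grab_frame("wrist"))
E
python3 go.py -240 -346 17 12.7 -200 -338 17 8
```

```text
clock: 2.58
position: [0.4377, -0.2291, 0.0177]
tool_rot: [-3.141, 0.001, 0.278]
force: [-0.3, 0.0, 0.0]
grip_width: 0.0853
finger_force: 0.0
t2.62 fence pos -259.4 -353.2 z 18.2 yawrel 12.43 F fence -0.1 0.0 w 0.0857 q [ 0.39  0.69 -0.04  2.08  0.07  0.38 -0.99]
-> [ 0.341 -0.048  0.021] twist -0.03413427858879459
-> [ 1.021 -0.035  0.021] twist 0.553365721411204
```

View pics/w2.png

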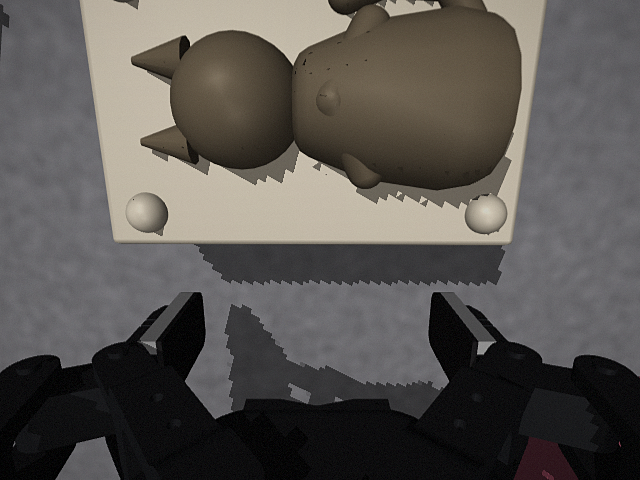

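The view from the wrist shows both pads facing the mould's near long side, parallel to it and centred, with the face edge at row 242 spanning columns 115–512. Starting the push.

```bash
python3 -m creep '[[0.2,-0.03,0.02,0,1],[0.35,-0.04,0.02,0.05,1],[0.52,-0.04,0.02,0.15,1],[0.7,-0.04,0.02,0.27,1],[0.88,-0.03,0.02,0.4,1]]'; python3 go.py -150 -336 17 4 -105 -336 17 0
```

```text
clock: 3.25
position: [0.4883, -0.2122, 0.0167]
tool_rot: [-3.141, 0.001, 0.221]
force: [-6.1, -0.7, 4.0]
grip_width: 0.0853
finger_force: 3.0
t3.25 fence pos -208.2 -339.4 z 16.7 yawrel 9.19 F fence -6.1 -0.3 w 0.0853 q [ 0.31  0.72 -0.02  1.98  0.03  0.44 -1.08]
-> [ 0.966  0.099 -0.006] twist 0.6489113902837218
-> [ 1.707  0.219 -0.007] twist 1.1489113902837218
```

```bash
python3 -m creep '[[0.2,0.02,0,0.13,1],[0.4,0.04,0,0.26,1],[0.6,0.06,0,0.4,1],[0.8,0.08,0,0.53,1],[0.97,0.1,0,0.65,1]]'; python3 go.py -105 -336 17 0 -93 -336 17 0; python3 - <<'E'
from h import *
cv2.imwrite("pics/t3.png",grab_frame("top")[80:400,160:560])
E
```

```text
clock: 3.88
position: [0.5466, -0.2051, 0.0166]
tool_rot: [-3.141, 0.001, 0.131]
force: [-5.7, 0.5, 5.9]
grip_width: 0.0852
finger_force: 3.0
t3.88 fence pos -149.5 -335.8 z 16.6 yawrel 4.01 F fence -5.6 0.8 w 0.0852 q [ 0.25  0.77  0.01  1.84 -0.01  0.53 -1.17]
-> [ 0.74   0.055 -0.007] twist 0.5011920718556482
-> [ 0.939  0.069 -0.007] twist 0.5011920718556482
```

View pics/t3.png

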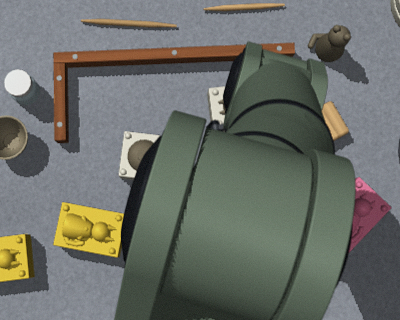

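The arm hides most of the mould in this crop (its corner shows at about 215,100), and the forces look normal for a push. Continuing.

```bash
python3 -m creep '[[0.18,0.01,0,0.12,1],[0.36,0.03,0,0.25,1],[0.52,0.04,0,0.38,1],[0.65,0.05,0,0.5,1],[0.74,0.06,0,0.5,1]]'; python3 go.py -90 -336 17 0
```

```text
clock: 4.55
position: [0.5912, -0.2032, 0.0165]
tool_rot: [3.142, 0.0, 0.062]
force: [-5.0, 0.6, 3.6]
grip_width: 0.0853
finger_force: 2.5
t4.55 fence pos -104.9 -336.6 z 16.5 yawrel 0.03 F fence -5.0 0.9 w 0.0853 q [ 0.22  0.82  0.03  1.73 -0.04  0.6  -1.24]
-> [ 0.249 -0.01  -0.009] twist 0.004286527426710762
```

```bash
python3 -m creep '[[0.07,0,0,0,1],[0.12,0,0,0,1],[0.17,0,0,0,1],[0.21,0,0,0,1],[0.24,0,0,0,1]]'; python3 go.py -90 -336 17 0
```

```text
clock: 5.18
position: [0.6046, -0.2023, 0.0165]
tool_rot: [-3.141, 0.001, 0.062]
force: [-13.9, 1.1, 11.2]
grip_width: 0.0853
finger_force: 6.6
t5.17 fence pos -91.4 -336.6 z 16.5 yawrel 0.03 F fence -13.8 2.0 w 0.0853 q [ 0.21  0.83  0.03  1.69 -0.04  0.62 -1.25]
-> [ 0.024 -0.01  -0.009] twist 0.004349903148202827
```

```bash
python3 -m creep '[[0.03,0,0,0,1],[0.04,0,0,0,1],[0.04,0,0,0,1]]'; python3 go.py -130 -336 17 0 -130 -336 117 0
```

```text
clock: 5.55
position: [0.6046, -0.2024, 0.0163]
tool_rot: [-3.141, 0.006, 0.061]
force: [-23.2, 1.7, 15.5]
grip_width: 0.0854
finger_force: 11.3
t5.55 fence pos -91.4 -336.6 z 16.3 yawrel 0.0 F fence -23.1 3.2 w 0.0854 q [ 0.21  0.83  0.03  1.69 -0.04  0.63 -1.25]
-> [-0.643 -0.01  -0.008] twist 0.00025048831683349704
-> [-0.652 -0.012 -1.675] twist 0.00025048831683349704
```

```bash
python3 -m creep '[[-0.3,0,0,0,1],[-0.6,0,0,0,1],[-0.65,0,-0.8,0,1],[-0.65,0,-1.7,0,1],[-0.65,0,-1.9,0,1]]'; python3 go.py -40 -419 130 90 ; python3 - <<'E'
from h import *
F=np.array([.6754,.1392]);th=.061
ex=np.array([np.cos(th),np.sin(th)]);ey=np.array([-ex[1],ex[0]])
for c,u,z in(("top",(485,132),0),("top",(500,113),.07),("side",(269,180),0),("top",(489,203),.02)):
    p=unproj(c,u,z);print(c,u,((p[:2]-F)@ex).round(3),((p[:2]-F)@ey).round(3))
# height: side head (268,148)
p=unproj("side",(269,180),0);K,r,t=cam("side")
for h in(.05,.06,.07,.08,.1):print(h,cv2.projectPoints(np.array([[p[0],p[1],h]]),r,t,K,None)[0].ravel().round())
E
```

```text
clock: 6.18
position: [0.5707, -0.2051, 0.1342]
tool_rot: [3.14, -0.006, 0.062]
force: [-0.0, 0.5, -0.8]
grip_width: 0.0852
finger_force: 0.0
t6.17 fence pos -125.5 -337.2 z 134.2 yawrel 0.05 F fence 0.0 0.5 w 0.0852 q [ 0.22  0.62  0.04  1.75 -0.04  0.77 -1.23]
-> [1.424 1.364 0.08 ] twist -11.243730626899577
top (485, 132) 0.01 -0.506
top (500, 113) 0.023 -0.516
side (269, 180) 0.015 -0.505
top (489, 203) -0.136 -0.497
0.05 [268. 163.]
0.06 [268. 159.]
0.07 [268. 155.]
0.08 [267. 152.]
0.1 [267. 144.]
```

```bash
python3 -m creep '[[0.3,0.3,-0.1,-1.3,0.35],[0.6,0.6,-0.1,-2.6,0.35],[0.9,0.9,-0.1,-3.9,0.35],[1.2,1.2,-0.1,-5.2,0.35],[1.42,1.36,-0.1,-6.5,0.35]]'>/dev/null; python3 go.py -40 -419 140 90
```

```text
t6.80 fence pos -41.6 -419.1 z 135.7 yawrel 52.35 F fence -0.1 0.6 w 0.0299 q [ 0.43  0.78 -0.19  1.4   0.16  0.97 -0.39]
-> [ 0.017  0.02  -0.071] twist -4.706023767689572
```

```bash
python3 -m creep '[[0,0,0,-1.3,0.35],[0,0,0,-2.6,0.35],[0.02,0.02,0,-3.9,0.35],[0.02,0.02,0,-4.7,0.35],[0.02,0.02,0,-4.7,0.35]]'>/dev/null; python3 go.py -40 -419 17 90; python3 - <<'E'
from h import *
cv2.imwrite("pics/w4.png",grab_frame("wrist"))
E
```

```text
t7.42 fence pos -40.5 -417.9 z 135.8 yawrel 89.6 F fence 0.2 -0.6 w 0.0295 q [ 0.52  0.8  -0.35  1.39  0.29  1.    0.16]
-> [-0.02   0.008  1.981] twist -0.04945343711318628
```

View pics/w4.png

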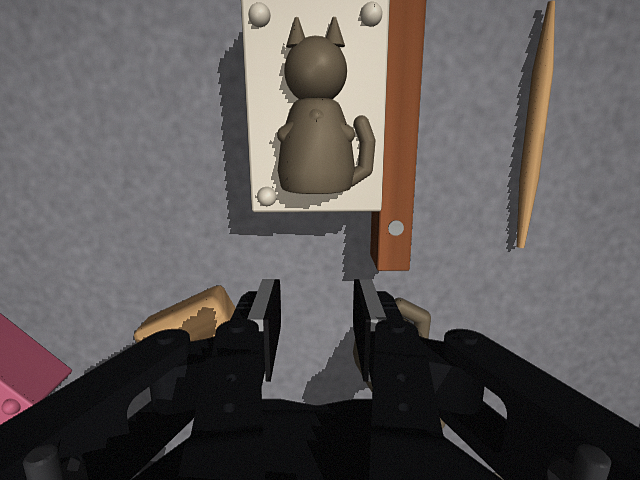

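The mould's long side lies flush against the board (seam near column 385). Its near end is at row 210, and the fingers are centred on it with a clear gap. Descending.

```bash
python3 -m creep '[[-0.02,0.01,0.6,-0.05,0.35],[-0.02,0.01,1.2,-0.05,0.35],[-0.02,0.01,1.7,-0.05,0.35],[-0.02,0.01,1.95,-0.05,0.35],[-0.02,0.01,1.95,-0.05,0.35]]'; python3 go.py -40 -340 17 90 -40 -140 17 90 
```

```text
clock: 8.1
position: [0.6608, -0.2813, 0.0189]
tool_rot: [-3.141, -0.0, 1.632]
force: [-0.2, 0.1, -0.3]
grip_width: 0.0298
finger_force: 0.0
t8.10 fence pos -40.2 -418.9 z 18.9 yawrel 90.0 F fence -0.2 0.1 w 0.0298 q [ 0.5   0.94 -0.31  1.43  0.35  0.83  0.13]
-> [1.315 0.003 0.032] twist -0.00040143692308092227
-> [4.648e+00 3.000e-03 3.400e-02] twist -0.00040143692308092227
```

```bash
python3 -m creep '[[0.15,0,0.03,0,0.35],[0.3,0,0.03,0,0.35],[0.5,0,0.03,0,0.35],[0.7,0,0.03,0,0.35],[0.9,0,0.03,0,0.35]]'; python3 go.py -40 -300 17 90; python3 -m creep '[[0.2,0,0,0,0.35],[0.4,0,0,0,0.35],[0.6,0,0,0,0.35],[0.8,0,0,0,0.35],[1.0,0,0,0,0.35]]'; python3 go.py -40 -240 17 90
```

```text
clock: 8.72
position: [0.6582, -0.2275, 0.0187]
tool_rot: [3.14, 0.001, 1.632]
force: [0.2, -5.1, 3.9]
grip_width: 0.0302
finger_force: 2.7
t8.72 fence pos -39.5 -365.0 z 18.7 yawrel 90.03 F fence -0.1 -5.1 w 0.0302 q [ 0.43  0.91 -0.31  1.51  0.35  0.78  0.05]
-> [ 1.084 -0.007  0.028] twist 0.00423943681751382
clock: 9.35
position: [0.6545, -0.1677, 0.0188]
tool_rot: [3.14, 0.001, 1.632]
force: [-0.2, -5.9, 4.3]
grip_width: 0.0298
finger_force: 2.8
t9.35 fence pos -39.6 -305.0 z 18.8 yawrel 90.03 F fence -0.6 -5.9 w 0.0298 q [ 0.35  0.88 -0.3   1.57  0.35  0.74 -0.04]
-> [ 1.084 -0.006  0.028] twist 0.004068074710094294
```

```bash
python3 -m creep '[[0.2,0,0,0,0.35],[0.4,0,0,0,0.35],[0.6,0,0,0,0.35],[0.8,0,0,0,0.35],[1.0,0,0,0,0.35]]' >/dev/null; python3 -m creep '[[0.2,0,0,0,0.35],[0.4,0,0,0,0.35],[0.6,0,0,0,0.35],[0.8,0,0,0,0.35],[1.0,0,0,0,0.35]]'; python3 go.py -40 -135 17 90;  python3 - <<'E'
from h import *
cv2.imwrite("pics/w5.png",grab_frame("wrist"))
E
```

```text
clock: 10.6
position: [0.6469, -0.048, 0.0187]
tool_rot: [3.14, 0.001, 1.632]
force: [0.7, -6.3, 3.9]
grip_width: 0.0297
finger_force: 3.1
t10.60 fence pos -39.9 -185.1 z 18.7 yawrel 90.02 F fence 0.3 -6.4 w 0.0297 q [ 0.17  0.85 -0.29  1.65  0.34  0.69 -0.23]
-> [ 0.835 -0.002  0.027] twist 0.0027547090214454784
```

View pics/w5.png

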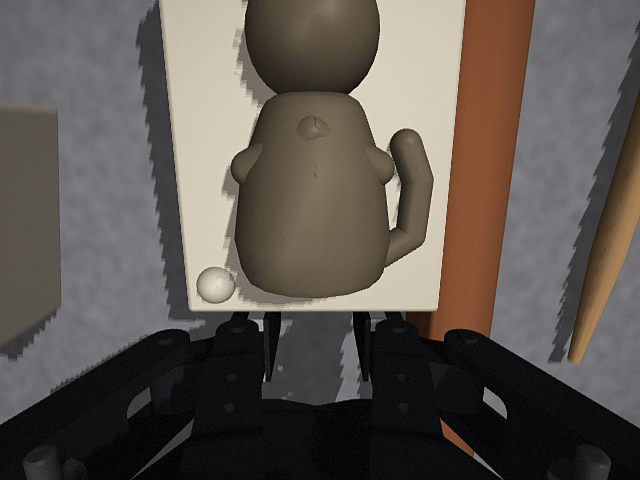

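The mould is still flush with the long board (seam at columns 440–465). The bowl mould is untouched on the left, and the fingers sit behind the mould's end at row 310. Finishing the push.

```bash
python3 -m creep '[[0.2,0,0,0,0.35],[0.4,0,0,0,0.35],[0.6,0,0,0,0.35],[0.72,0,0,0,0.35],[0.8,0,0,0,0.35]]'; python3 go.py -40 -131 17 90
```

```text
clock: 11.28
position: [0.6438, -0.0003, 0.0183]
tool_rot: [3.141, 0.001, 1.632]
force: [0.2, -5.9, 5.5]
grip_width: 0.03
finger_force: 3.3
t11.28 fence pos -40.1 -137.3 z 18.3 yawrel 90.04 F fence -0.2 -5.9 w 0.03 q [ 0.09  0.84 -0.28  1.66  0.34  0.68 -0.3 ]
-> [0.105 0.001 0.021] twist 0.004970586703038293
```

```bash
python3 -m creep '[[0.04,0,0,0,0.35],[0.07,0,0,0,0.35],[0.09,0,0,0,0.35],[0.1,0,0,0,0.35]]'; python3 go.py -40 -131 17 90
```

```text
clock: 11.78
position: [0.6434, 0.0052, 0.0182]
tool_rot: [3.141, 0.001, 1.632]
force: [0.3, -5.9, 5.2]
grip_width: 0.03
finger_force: 3.2
t11.78 fence pos -40.1 -131.8 z 18.2 yawrel 90.02 F fence -0.1 -5.9 w 0.03 q [ 0.08  0.84 -0.28  1.67  0.34  0.68 -0.31]
-> [0.013 0.001 0.021] twist 0.0025538590230951286
```

```bash
python3 -m creep '[[0.03,0,0,0,0.35],[0.05,0,0,0,0.35],[0.05,0,0,0,0.35]]'|grep -E 'force|posi'; python3 go.py -40 -131 17 90
```

```text
position: [0.6433, 0.0058, 0.0183]
force: [2.1, -16.3, 6.8]
finger_force: 8.3
t12.15 fence pos -40.2 -131.2 z 18.3 yawrel 89.93 F fence 1.1 -16.4 w 0.0299 q [ 0.08  0.84 -0.28  1.67  0.34  0.68 -0.32]
-> [0.004 0.003 0.021] twist -0.008857654197434783
```

```bash
python3 -m creep '[[0.03,0,0,0,0.35],[0.04,0,0,0,0.35],[0.04,0,0,0,0.35]]'|grep -E 'force|posi'; python3 -m creep '[[-0.2,0,0,0,0.35],[-0.5,0,0,0,0.35],[-0.5,0,-0.8,0,0.35],[-0.5,0,-1.7,0,0.35],[-0.5,0,-2.2,0,0.35]]' |grep -E 'force|posi'; python3 -m creep '[[-0.3,-0.5,-0.4,0,0.35],[-0.3,-0.5,-0.4,0,0.35]]' >/dev/null; python3 - <<'E'
from h import *
im=grab_frame("wrist");cv2.imwrite("pics/w6.png",im)
E
python3 go.py
```

```text
position: [0.6432, 0.0058, 0.0183]
force: [0.9, -27.0, 6.8]
finger_force: 13.5
position: [0.6454, -0.0191, 0.1525]
force: [0.9, -0.6, -0.0]
finger_force: 0.0
t13.45 fence pos -70.3 -174.9 z 174.7 yawrel 89.97 F fence -0.0 0.6 w 0.03 q [ 0.21  0.6  -0.35  1.67  0.25  0.92 -0.18]
```

View pics/w6.png

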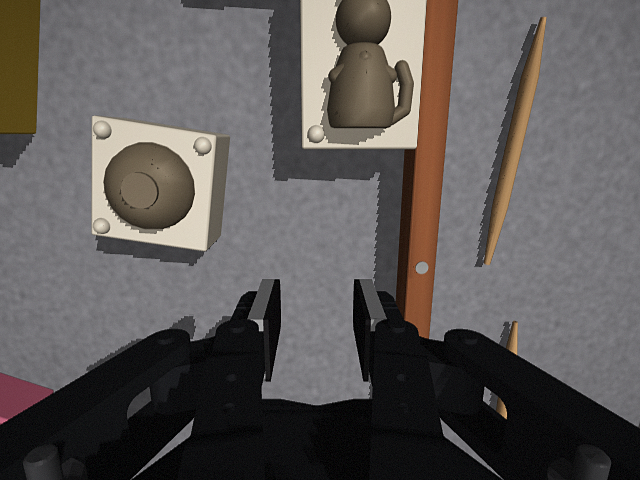

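The mould is near the corner and the bowl mould is untouched. One gentle sideways nudge will make sure the long side is seated.

```bash
python3 go.py -130 -60 150 90; python3 -m creep '[[0.9,-0.5,0.2,0,0],[1.91,-1.0,0.4,0,0],[1.91,-1.0,0.4,0,0],[1.91,-1.0,0.4,0,0]]' >/dev/null; python3 go.py -130 -60 19 90 -95 -60 19 90
```

```text
t13.45 fence pos -70.3 -174.9 z 174.7 yawrel 89.97 F fence -0.0 0.6 w 0.03 q [ 0.21  0.6  -0.35  1.67  0.25  0.92 -0.18]
-> [ 1.915 -0.996  0.409] twist -0.00317342684562405
t13.95 fence pos -130.1 -58.7 z 149.3 yawrel 90.13 F fence 0.5 -0.1 w -0.0002 q [ 0.03  0.55 -0.36  1.86  0.26  0.79 -0.41]
-> [-0.021  0.004  2.171] twist 0.01575979185638232
-> [-0.023  0.587  2.17 ] twist 0.01575979185638232
```

```bash
python3 -m creep '[[0,0,0,1.3,0.35],[0,0.1,0,2.6,0.35],[0,0.2,0,3.9,0.35],[0,0.3,0,5.2,0.35],[0,0.37,0,6.5,0.35]]' >/dev/null; python3 go.py -108 -57 150 0; python3 -m creep '[[0,0,0,1.2,0.35],[0,0,0,2.4,0.35],[0,0,0,3.6,0.35],[0,0,0,4.8,0.35],[0,0,0,4.8,0.35]]' >/dev/null; python3 go.py -108 -57 18 0
```

```text
t14.57 fence pos -107.1 -60.7 z 149.5 yawrel 37.61 F fence -0.4 0.6 w 0.0298 q [-0.14  0.56 -0.12  1.81  0.09  0.78 -1.16]
-> [ 0.025 -0.058 -0.009] twist 4.701126242059949
t15.20 fence pos -107.5 -60.2 z 149.5 yawrel -0.36 F fence -0.2 0.3 w 0.03 q [-0.27  0.56  0.05  1.81 -0.04  0.77 -1.71]
-> [-0.009 -0.055  2.192] twist -0.044954489473024495
```

```bash
python3 -m creep '[[-0.01,-0.05,0.7,-0.05,0.35],[-0.01,-0.05,1.3,-0.05,0.35],[-0.01,-0.05,1.9,-0.05,0.35],[-0.01,-0.05,2.17,-0.05,0.35],[-0.01,-0.05,2.17,-0.05,0.35]]' |grep -E 'force|posi'; python3 go.py -93 -57 18 0; python3 -m creep '[[0.1,0,0,0,0.35],[0.18,0,0,0,0.35],[0.23,0,0,0,0.35],[0.23,0,0,0,0.35]]'|grep -E 'force|posi'; python3 go.py -91 -57 18 0
```

```text
position: [0.5702, 0.0761, 0.019]
force: [0.2, -0.6, 0.3]
finger_force: 0.0
t15.82 fence pos -108.8 -56.6 z 19.0 yawrel 0.13 F fence 0.2 -0.7 w 0.03 q [-0.26  0.76  0.03  1.87 -0.04  0.52 -1.71]
-> [0.263 0.007 0.017] twist 0.016137344245880314
position: [0.5845, 0.0773, 0.0198]
force: [-0.7, 0.3, -0.1]
finger_force: 0.0
t16.32 fence pos -94.5 -56.2 z 19.8 yawrel 0.05 F fence -0.7 0.4 w 0.0296 q [-0.25  0.77  0.03  1.83 -0.04  0.54 -1.7 ]
-> [0.058 0.013 0.03 ] twist 0.006672394204308318
```

```bash
python3 -m creep '[[0.02,0,0,0,0.35],[0.04,0,0,0,0.35],[0.055,0,0,0,0.35],[0.055,0,0,0,0.35]]'|grep -E 'force'; python3 go.py; python3 -m creep '[[0.015,0,0,0,0.35],[0.03,0,0,0,0.35],[0.03,0,0,0,0.35]]'|grep -E 'force'; python3 go.py
```

```text
force: [-5.4, -0.5, 2.9]
finger_force: 2.7
t16.82 fence pos -92.2 -56.2 z 19.4 yawrel 0.04 F fence -5.4 -0.2 w 0.0299 q [-0.25  0.78  0.03  1.82 -0.04  0.55 -1.7 ]
force: [-11.2, -1.5, 7.9]
finger_force: 5.3
t17.20 fence pos -91.2 -56.3 z 19.3 yawrel 0.05 F fence -11.2 -0.8 w 0.0302 q [-0.25  0.78  0.03  1.82 -0.04  0.55 -1.7 ]
```

```bash
python3 -m creep '[[0.02,0,0,0,0.35],[0.03,0,0,0,0.35],[0.03,0,0,0,0.35]]'|grep -E 'force'; python3 -m creep '[[-0.15,0,0,0,0.35],[-0.3,0,0,0,0.35],[-0.3,0,-0.8,0,0.35],[-0.3,0,-1.7,0,0.35],[-0.3,0,-2.6,0,0.35]]' |grep -E 'force|posi'; python3 go.py; python3 -m creep '[[0,0.9,-1,0,0.35],[0,1.8,-1.5,0,0.35],[0,2.8,-1.5,0,0.35],[0,3.8,-1.5,0,0.35],[0,4.8,-1.5,0,0.35]]' >/dev/null;python3 -m creep '[[0,0.9,0,0,0.35],[0,1.8,0,0,0.35],[0,2.0,0,0,0.35],[0,2,0,0,0.35]]' >/dev/null; python3 go.py; python3 - <<'E'
from h import *
im=grab_frame("top");cv2.imwrite("pics/t9.png",cv2.resize(im[100:300,180:420],None,fx=3,fy=3,interpolation=cv2.INTER_CUBIC)[:600])
grab_frame("side");F=np.array([.6754,.1392]);th=.061
ex=np.array([np.cos(th),np.sin(th)]);ey=np.array([-ex[1],ex[0]])
for n,g in(("mould_cat",(.639,.077)),("mould_bowl",(.4965,-.0168))):
    q=[*g,.06];ms=[m for m in(nearest(c,n,q) for c in("top","side")) if m]
    q,e=fit(n,q,ms[:1]);d=q[:2]-F;print(n,len(ms),q.round(4),((d@ex)*1e3).round(1),(d@ey*1e3).round(1),np.degrees(q[2]-th).round(2),round(e,3))
E
```

```text
force: [-21.9, -0.0, 17.2]
finger_force: 11.0
position: [0.5728, 0.0766, 0.1772]
force: [0.8, -0.0, -0.0]
finger_force: 0.0
t18.20 fence pos -106.3 -56.3 z 177.2 yawrel 0.05 F fence 0.8 -0.1 w 0.0298 q [-0.27  0.52  0.05  1.79 -0.04  0.83 -1.71]
t19.32 fence pos -105.9 -457.5 z 265.1 yawrel -0.01 F fence 0.1 1.1 w 0.0298 q [ 0.33  0.59  0.14  1.42 -0.08  1.14 -1.04]
mould_cat 2 [0.6389 0.0771 0.0568] -40.2 -59.8 -0.24 0.045
mould_bowl 2 [ 0.4971 -0.0175 -0.0959] -187.5 -145.5 -8.99 0.027
```

View pics/t9.png

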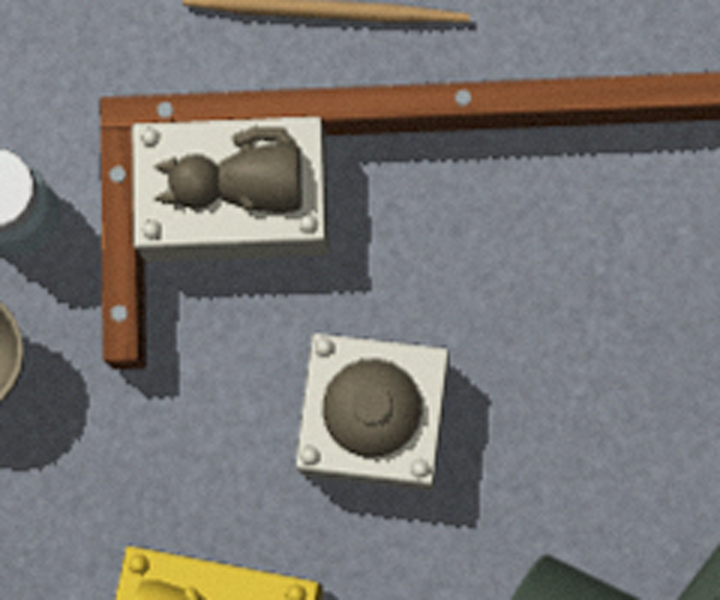

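The cat mould sits tight in the corner, spanning (133–325, 118–247) in the enlarged crop. The fit gives (-40.2, -59.8) mm against a target of (-40, -60). The bowl mould hasn't moved.

```bash
python3 -c "
from workcell import bot
print(bot.job_done())"
```

```text
the job is handed in; nothing more can be done
None
```

The cat mould is pushed fully home in the fence corner: the final camera fit puts it within about 0.2 mm and 0.25° of the target. The square bowl mould is still where it stood, the arm is clear, and the job is handed in.

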